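# Gather the wheel nuts in the tote's cut-off corner

### The job

Take the tote with the three loose wheel nuts by its handle, gently (the plastic is thin: squeeze with no more than about 30 N), and lift it level well clear of the bench. Then tip it 30 to 40 degrees towards its cut-off corner until all three nuts slide together into that corner, spilling none and leaving everything else on the bench where it is. Finish still holding the tote in the air, tipped and still, at least 5 cm above the bench, with the nuts gathered in the corner; do not put it down or let go.

Things in the scene. Friction and masses are not known exactly. Their poses are not given: they have to be found in the camera images.
- tote: Open tote of thin grey plastic, 200 (x) x 150 (y) x 55 mm high (216 mm over the handle uprights), walls and floor 4 mm, 150 to 250 g, holding three loose nuts; handle bar arched over it (see tote_handle). Only its +x, +y corner is cut off: a straight wall crosses it, 40 mm cut from each side. Origin: centre of its underside; z up, x along the long side.
- tote_handle (a point): Middle of the tote's handle bar, 100 mm above its underside; axes as the tote's. The bar runs along x over the middle of the tote, 14 mm wide (y), 24 mm tall, ribbed, free for 200 mm between two uprights at the ends. Thin plastic: squeeze with no more than 30 N per finger; about 25 N holds it well, but when tipped lengthwise the tote can droop in the grip by some degrees (the flat-lying nuts show its true tilt).
- tote_corner (a point): Point on the tote's inner floor (4 mm above the underside) at the middle of the cut-off corner's wall: 77 mm along the tote's x and 52 mm along its y from the tote's centre; axes as the tote's.
- nut1: Loose oiled, zinc-plated steel hex nut, 24 mm across flats, 13 mm high, about 33 g, lying flat on the tote's floor. Origin: centre of its underside. It is slippery: on the tote's floor it starts to slide at a tilt of about 5 to 7 degrees; once against a wall it may need about 30 degrees towards the corner to run on along the wall.
- nut2: Loose oiled, zinc-plated steel hex nut, 24 mm across flats, 13 mm high, about 33 g, lying flat on the tote's floor. Origin: centre of its underside. It is slippery: on the tote's floor it starts to slide at a tilt of about 5 to 7 degrees; once against a wall it may need about 30 degrees towards the corner to run on along the wall.
- nut3: Loose oiled, zinc-plated steel hex nut, 24 mm across flats, 13 mm high, about 33 g, lying flat on the tote's floor. Origin: centre of its underside. It is slippery: on the tote's floor it starts to slide at a tilt of about 5 to 7 degrees; once against a wall it may need about 30 degrees towards the corner to run on along the wall.
- socket_tote: Bystander: a grey tote of the same size and handle, with four square corners, holding sockets fixed in it. Origin: centre of its underside.
- hub: Bystander: steel wheel hub with five studs, 140 mm across, 48 mm high. Origin: centre of its underside.
- jar: Bystander: amber glass jar, 54 mm across, 60 mm high. Origin: centre of its underside.
- spray_can: Bystander: aluminium can, 56 mm across, 150 mm high. Origin: centre of its underside.
- tackle_box: Bystander: small closed tackle box, 104 x 174 x 71 mm plus handle. Origin: centre of its underside.
- screwdriver: Bystander: screwdriver lying on the bench.
- wrench: Bystander: wrench lying on the bench.
- reel: Bystander: small fishing reel, 52 mm across, 64 mm high. Origin: centre of its underside.
Mind the look-alikes: they are no part of the job. What is shaped like the tote but blue is not meant.

How it is judged:
By the outcome, as a careful person would: the job done as asked, in the order asked, and still so for the second after the job is handed in, while the arm keeps its last pose, push and grip.
It also fails if it takes over 45 s, if anything falls off the work surface, if the arm or the gripper's body presses on something with over 40 N, if the wrist force passes 120 N, or if a joint passes its speed limit or range.

### The arm

A 6-joint arm with a two-finger parallel gripper is mounted at the origin on the work surface. World frame = base frame: x ahead of the robot, y to its left, z up, the work surface at z = 0. Lengths are in m, angles in rad, forces in N, time in s.
With the tool pointing down it reaches from about 0.375 to 0.975 m from the base axis. Payload 3.8 kg.
Tool frame: the origin (TCP) lies on the centre line of the jaws, within the pads' length; the fingertips stand tip_extent ahead of it and the grasp point (between the pads) lies 5 mm behind it (tip_extent is the distance from the TCP to the fingertips, in m); z points along the fingers, y is the direction in which the jaws open and shut (so a half turn about z gives the same grasp; the last joint's range is limited). The gripper opens to 88 mm and grips with 3 to 60 N. Pads are 18 mm wide; open, the fingers measure 123 mm over their backs; the gripper's body (75 mm by 187 mm) begins 45 mm behind the grasp point.
Start: joints at [1.101, 0.264, 1.604, -0, 1.274, -0.037], TCP at [0.283, 0.613, 0.253] pointing down, gripper open.
Joint ranges: [-2.63, 2.63], [-0.94, 2.18], [0.31, 2.57], [-1.31, 4.45], [0, 2.66], [-2.55, 2.55]. Speed limits (rad/s): [2.57, 2.57, 3.14, 3.14, 3.14, 3.14].

### API

Orientations are given as [roll, pitch, yaw] about the fixed x, y, z axes, in that order (R = Rz(yaw) Ry(pitch) Rx(roll)).
In Python, from rig import sense, read_camera, get_calibration, finish_job, tip_extent gives the robot as it stands. The module is installed in compiled form; this text tells all that it offers.
- The arm moves only by the tool drive_tool, never from a script. Its argument "plan" is text: rows parted by semicolons, each of 7 numbers parted by spaces: the turn, a rotation vector about the tool's x, y, z in degrees, then the shift along the tool's x, y, z in mm, then the closure in counts, from 0 (fully open) to 255 (shut). A call has exactly 8 rows; each row shifts and turns the commanded pose from where the row before left it, along the tool's axes as they then stand; what a row does not reach is not made up. A row lasts 1/8 s, in which the tool goes at most 62.5 mm and 10.7 degrees, less where a joint would pass 70% of its speed; a pose out of reach is approached as far as the arm can. A call with a gripper value outside its range is refused whole. The fingers move at their own pace and stop on an object; "force" is the grip in N (left out, the last holds). Time passes only in rows, so rows that do not move let the fingers close, or fill a call up. It gives the time, the measured TCP pose, the force and the opening at its end, in the units of the state.
- sense(): the state, without advancing time (a new reading comes with each control period).
- read_camera(name): name is "scene" or "side" or "wrist"; returns the picture (480x640x3 uint8, red, green, blue); there is no depth.
- get_calibration(name): a dict with "fov_y" (degrees; the focal length in pixels is half the picture's height over the tangent of half this angle, whatever the lens; pixels are square), "cx", "cy" (the principal point, pixels), "R" (3x3) and "t" (3): a world point X has camera coordinates R X + t. Camera axes: x right, y down, z forward; pixel columns grow to the right and rows downward; lengths in m; the calibration is good to about 2 mm. A picture is of the moment at which its call begins: read the wrist's pose just before it. get_calibration takes no time and is no camera call; for the wrist camera it gives the pose at the moment of the call.
- finish_job(): hands the job in, once; it reports no verdict.
The state is a dict: "clock": time; "joint_pos": joint angles; "dq": joint speeds; "effort": joint torques, N m; "ee_pos": TCP position; "tool_rot": TCP orientation; "force": force on the tool from outside, world axes, zero at the start; "moment": the same for the moment, N m; "opening": opening from 0.0 (shut) to 1.0 (fully open).
Only numpy, scipy, OpenCV 4.12 (cv2) and the standard library are available. Lean on these libraries where they do the work, as an engineer would, in place of code of your own. Each camera call takes 0.05 s, during which the arm holds its last target.

## Working session

There is one attempt and no reset: what is moved stays moved. The work goes in short steps, Python scripts to look and compute and a tool call to move; the robot and the scene stay as the last step left them, time stands still between calls to the robot, and variables do not carry over. Pictures are saved under pics/ and viewed, and the job is handed in when it is done.

Besides the shell and the picture viewer there is one more tool, called after "Call:" in YAML: its name, and indented under it one key for each argument. drive_tool: Moves the arm, as the interface text tells. Its arguments: {"type":"object","properties":{"plan":{"type":"string"},"force":{"type":"number"}},"required":["plan"]}

```bash
mkdir -p pics; python3 - <<'E'
from rig import *
import cv2
print(sense(), tip_extent)
for n in ["scene","side","wrist"]:
    c=get_calibration(n);print(n,c)
    cv2.imwrite(f"pics/{n}0.png",read_camera(n)[:,:,::-1])
E
```

```text
{'clock': 0.0, 'joint_pos': array([ 1.10107632e+00,  2.64742288e-01,  1.60538768e+00, -2.01720091e-05,
        1.27364244e+00, -3.68851025e-02]), 'dq': array([ 0.00015417,  0.00058027, -0.00089669, -0.00064564,  0.00034775,
       -0.00068295]), 'effort': array([-7.63062708e-04, -5.02099121e+01, -3.56876099e+01,  7.25873304e-02,
        2.93044362e-02, -1.95841053e-04]), 'ee_pos': array([0.28282023, 0.61215352, 0.25138787]), 'tool_rot': array([-3.13941367e+00, -6.11202960e-05,  2.70876361e+00]), 'force': array([ 0.4441201 , -0.01192687,  0.414089  ]), 'moment': array([-0.04497952,  0.02323158,  0.04987224]), 'opening': 1.0039389752786003} 0.014
scene {'fov_y': 50.84479891104315, 'cx': 323.8368780429061, 'cy': 255.72084558752533, 'R': array([[ 0.18340454,  0.98302738,  0.00446596],
       [ 0.76036955, -0.13898068, -0.63444662],
       [-0.62305772,  0.11975617, -0.77295378]]), 't': array([-0.13006485, -0.33827429,  1.48503167])}
side {'fov_y': 49.67014999368364, 'cx': 322.799188836671, 'cy': 240.96799673810705, 'R': array([[-0.8843496 , -0.46669901, -0.01085415],
       [-0.36066367,  0.69781562, -0.6188498 ],
       [ 0.29639078, -0.54336488, -0.78543435]]), 't': array([0.46732501, 0.2291356 , 1.36105214])}
wrist {'fov_y': 71.03935284720441, 'cx': 313.5390577647628, 'cy': 239.38023179144443, 'R': array([[ 0.41971735,  0.90765379, -0.00139651],
       [ 0.86468883, -0.39938076,  0.30464445],
       [ 0.27595395, -0.12907211, -0.95246512]]), 't': array([-0.67367279, -0.04103712,  0.39136196])}
```

View pics/scene0.png

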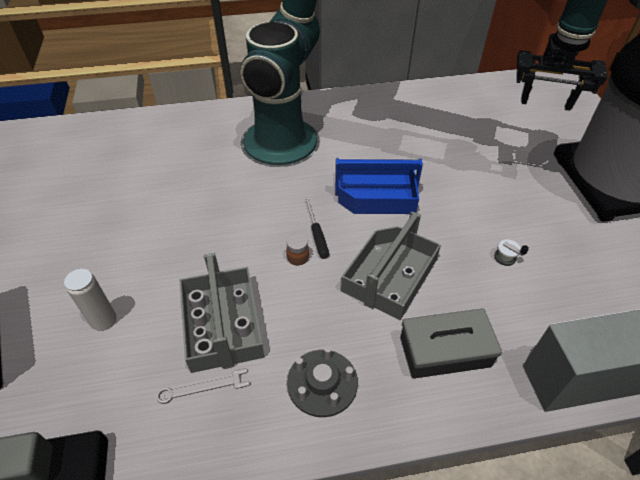

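View pics/side0.png

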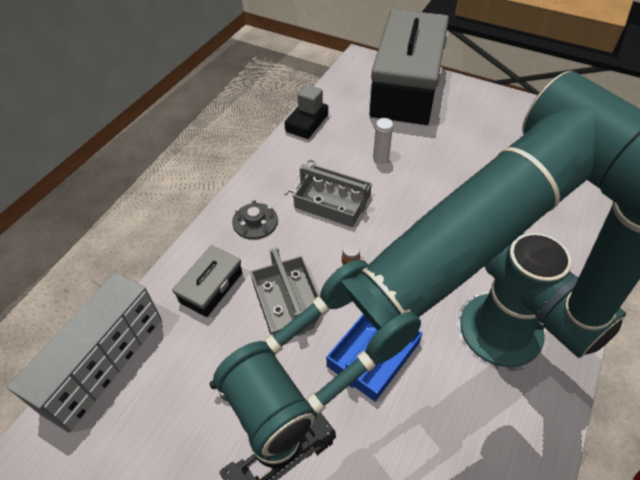

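View pics/wrist0.png

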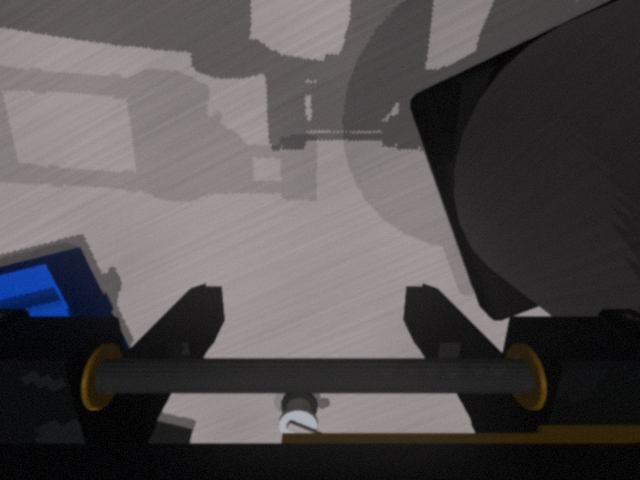

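```bash
python3 - <<'E'
import cv2
a=cv2.imread('pics/scene0.png')[200:330,330:450];b=cv2.imread('pics/side0.png')[240:345,240:330]
cv2.imwrite('pics/z1.png',cv2.resize(a,None,fx=4.6,fy=4.6,interpolation=2))
cv2.imwrite('pics/z2.png',cv2.resize(b,None,fx=5.6,fy=5.6,interpolation=2))
E
```

```text
(no output)
```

View pics/z1.png

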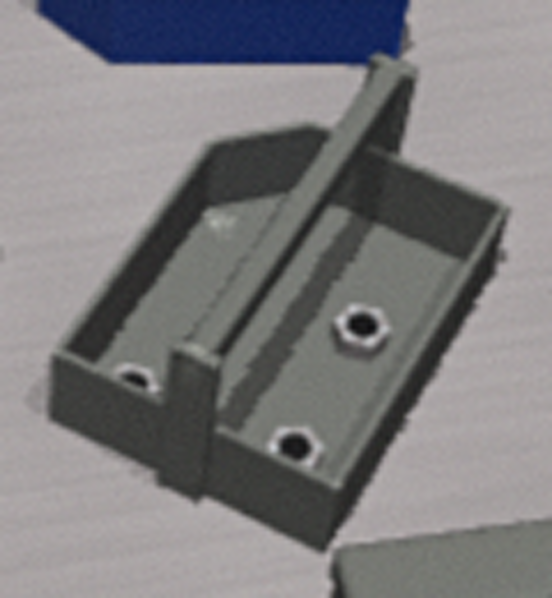

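View pics/z2.png

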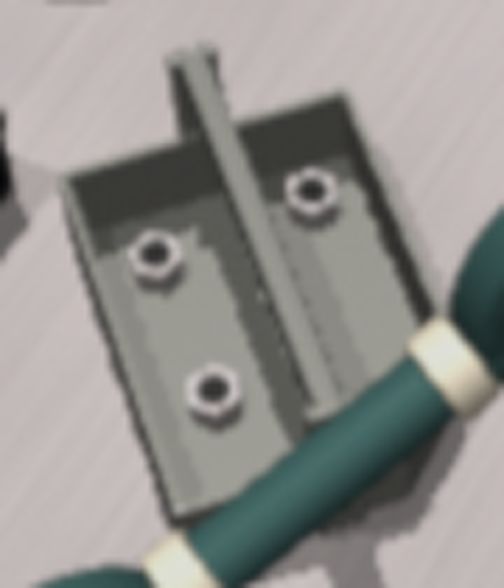

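```bash
cat >h.py <<'E'
import numpy as np
from rig import *
def ray(n,uv,cal=None):
    c=cal or get_calibration(n);f=240/np.tan(np.radians(c['fov_y']/2))
    d=c['R'].T@np.array([(uv[0]-c['cx'])/f,(uv[1]-c['cy'])/f,1]);o=-c['R'].T@c['t'];return o,d
def onz(n,uv,z,cal=None):
    o,d=ray(n,uv,cal);return o+d*(z-o[2])/d[2]
def proj(n,X,cal=None):
    c=cal or get_calibration(n);f=240/np.tan(np.radians(c['fov_y']/2))
    p=c['R']@np.asarray(X)+c['t'];return np.array([c['cx']+f*p[0]/p[2],c['cy']+f*p[1]/p[2]])
E
python3 - <<'E'
from h import *
z1=lambda p:(330+p[0]/4.6,200+p[1]/4.6)
z2=lambda p:(240+p[0]/5.6,240+p[1]/5.6)
P={}
for k,p,z in [('L',(52,355),.055),('B',(335,488),.055),('R',(507,208),.055),('c1',(210,143),.055),('c2',(310,125),.055),('h0',(195,352),.112),('h1',(395,65),.112),('n3',(360,328),.017),('n2',(295,448),.017),('n1',(135,382),.017)]:
    P[k]=onz('scene',z1(p),z);print(k,P[k].round(4))
print('rim',np.linalg.norm(P['L']-P['B']),np.linalg.norm(P['R']-P['B']),np.linalg.norm(P['h1']-P['h0']))
for a,b in[('B','R'),('h0','h1'),('L','c1'),('B','L')]:
    d=P[b]-P[a];print(a,b,np.degrees(np.arctan2(d[1],d[0])))
print('hm',(P['h0']+P['h1'])/2,'rimc',(P['L']+P['R'])/2)
for k,p,z in [('L',(343,95),.055),('B',(68,180),.055),('R',(175,520),.055),('h0',(193,52),.112),('h1',(322,412),.112),('n3',(213,390),.017),('n2',(156,253),.017),('n1',(312,190),.017)]:
    print('side',k,onz('side',z2(p),z).round(4))
E
```

```text
L [0.5641 0.0655 0.055 ]
B [0.6609 0.1761 0.055 ]
R [0.5153 0.3075 0.055 ]
c1 [0.4463 0.1725 0.055 ]
c2 [0.4434 0.2262 0.055 ]
h0 [0.6156 0.1176 0.112 ]
h1 [0.4617 0.2573 0.112 ]
n3 [0.5476 0.227  0.017 ]
n2 [0.6118 0.1755 0.017 ]
n1 [0.5599 0.1091 0.017 ]
rim 0.14701817692296154 0.19615093408693307 0.2078493439484531
B R 137.9506823718713
h0 h1 137.76023751073532
L c1 137.75893650316436
B L -131.18152710713903
hm [0.5386407  0.18747223 0.112     ] rimc [0.53971678 0.18649127 0.055     ]
side L [0.5574 0.0723 0.055 ]
side B [0.6512 0.1788 0.055 ]
side R [0.5086 0.313  0.055 ]
side h0 [0.6109 0.1187 0.112 ]
side h1 [0.4586 0.2621 0.112 ]
side n3 [0.5422 0.2295 0.017 ]
side n2 [0.6072 0.1755 0.017 ]
side n1 [0.5575 0.1073 0.017 ]
```

Call:
drive_tool:
  plan: "0 0 9 0 0 0 0; 0 0 9 0 0 0 0; 0 0 0 -39 -11.5 0 0; 0 0 0 -39 -11.5 0 0; 0 0 0 -39 -11.5 0 0; 0 0 0 -39 -11.5 0 0; 0 0 0 -39 -11.5 0 0; 0 0 0 -39 -11.5 0 0"
  force: 25

```text
clock: 1.15
ee_pos: [0.4083, 0.4018, 0.2524]
tool_rot: [-3.141, 0.0, 2.395]
force: [0.0, 0.5, -0.6]
opening: 1.003
```

Call:
drive_tool:
  plan: "0 0 0 -39 -11.5 0 0; 0 0 0 -39 -11.5 0 0; 0 0 0 -39 -11.5 0 0; 0 0 0 -39 -11.5 0 0; 0 0 0 -39 -11.5 0 0; 0 0 0 -30 -11.5 0 0; 0 0 0 0 0 0 0; 0 0 0 0 0 0 0"

```text
clock: 2.15
ee_pos: [0.5257, 0.2, 0.2524]
tool_rot: [-3.141, -0.001, 2.394]
force: [0.5, -0.5, 0.6]
opening: 0.998
```

```bash
python3 - <<'E'
from h import *
import cv2,pickle
s=sense();print(s['clock'],s['ee_pos'],np.degrees(s['tool_rot']),s['joint_pos'],s['opening'])
c=get_calibration('wrist');pickle.dump(c,open('c1.pkl','wb'))
cv2.imwrite("pics/wrist1.png",read_camera('wrist')[:,:,::-1])
E
```

```text
2.15 [0.52572698 0.19998589 0.25240507] [-1.79984486e+02 -5.13512667e-02  1.37175022e+02] [ 3.18833104e-01  5.23893413e-02  1.84769888e+00  6.90652227e-04
  1.24217477e+00 -5.04749594e-01] 0.9979723754162866
```

View pics/wrist1.png

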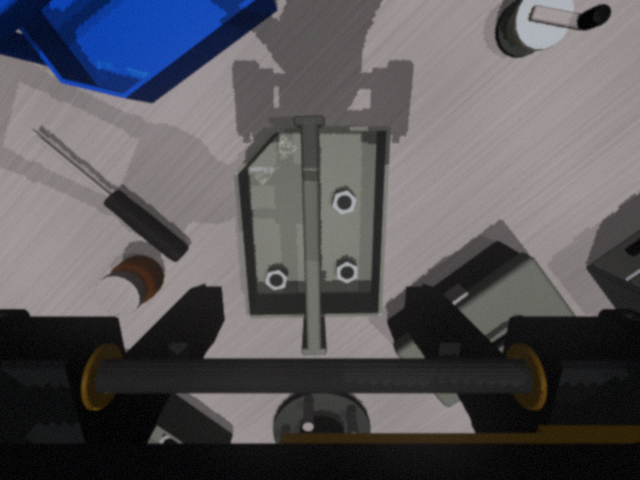

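```bash
python3 - <<'E'
from h import *
import cv2,pickle
c=pickle.load(open('c1.pkl','rb'))
im=cv2.imread('pics/wrist1.png')
cv2.imwrite('pics/z3.png',cv2.resize(im[105:365,225:405],None,fx=3,fy=2.3,interpolation=2)[:600])
a=onz('w',(309,119),.112,c);b=onz('w',(314.5,353),.112,c);d=a-b
print(a,b,np.linalg.norm(d),(a+b)/2,np.degrees(np.arctan2(d[1],d[0])))
for p in [(345,202),(347,271),(276,279)]:print(onz('w',p,.017,c))
g=cv2.cvtColor(im,6)
for r in (150,220,300,335):print(r,g[r,292:332])
E
```

```text
[0.45757112 0.25772204 0.112     ] [0.61510916 0.11762109 0.112     ] 0.21082341125372123 [0.53634014 0.18767156 0.112     ] 138.3528243743695
[0.54490142 0.22912778 0.017     ]
[0.60890118 0.17622375 0.017     ]
[0.55902154 0.10723367 0.017     ]
150 [133 142 142 133 124 125 123 116 106  74  63  64  69  70  70  72  66  74
  73  69  72  75  71  70  60  56  59  68  87 103 116 125 123 123 123 121
 120 124 123 123]
220 [112 113 110 113 112 112 111 112 113 108  99  82  78  87  96  99 103 100
 100  96 101  99  98 101  95  84  70  66  74  94 119 122 123 128 127 126
 126 129 129 125]
300 [ 40  38  33  40  37  38  40  39  35  39  37  39  43  55  77  94 109 106
 113 114 114 113 112 111 108 107 100  82  59  44  35  36  35  38  35  38
  38  39  42  41]
335 [144 141 143 143 144 142 143 139 141 127  92  58  43  42  53  75  92 106
 110 113 111 109 112 110 109 110 100  91  76  53  40  38  49  80 126 142
 143 140 142 141]
```

View pics/z3.png

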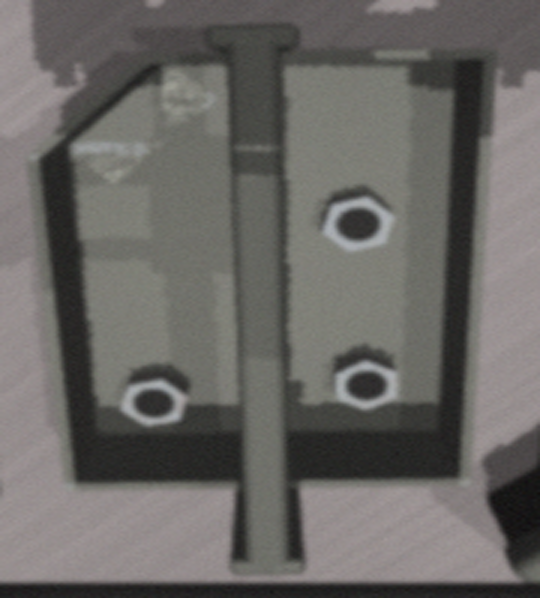

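Call:
drive_tool:
  plan: "0 0 -0.8 -16.5 -2 0 0; 0 0 0 0 0 30 0; 0 0 0 0 0 35 0; 0 0 0 0 0 35 0; 0 0 0 0 0 30 0; 0 0 0 0 0 17 0; 0 0 0 0 0 10 0; 0 0 0 0 0 0 0"

```text
clock: 3.2
ee_pos: [0.5368, 0.1873, 0.0956]
tool_rot: [-3.141, -0.0, 2.409]
force: [0.6, -0.0, -0.6]
opening: 0.999
```

Call:
drive_tool:
  plan: "0 0 0 0 0 0 150; 0 0 0 0 0 0 190; 0 0 0 0 0 0 230; 0 0 0 0 0 0 255; 0 0 0 0 0 0 255; 0 0 0 0 0 0 255; 0 0 0 0 0 0 255; 0 0 0 0 0 0 255"
  force: 25

```text
clock: 4.2
ee_pos: [0.5369, 0.1871, 0.0957]
tool_rot: [3.141, -0.0, 2.409]
force: [-0.3, 1.0, -0.5]
opening: 0.155
```

```bash
python3 - <<'E'
from h import *
import cv2
s=sense();print(s['clock'],s['ee_pos'],np.degrees(s['tool_rot']),s['opening'],s['opening']*88,s['force'],s['moment'])
cv2.imwrite("pics/scene2.png",read_camera('scene')[180:360,280:480,::-1].repeat(3,0).repeat(3,1))
E
```

```text
4.2 [0.5369318  0.18705159 0.09565567] [ 1.79989307e+02 -1.25557238e-03  1.38001606e+02] 0.1548090940267949 13.623200274357952 [-0.29049073  1.03923797 -0.54987937] [ 0.00953867 -0.00316852  0.00172574]
```

View pics/scene2.png

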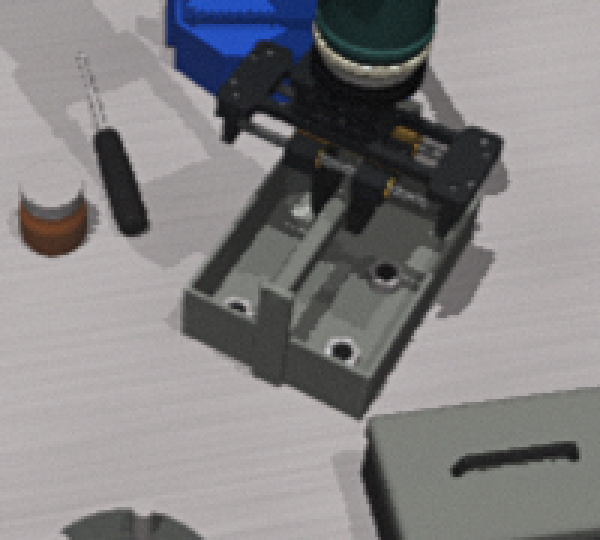

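Opening is 13.6 mm on the 14 mm bar, so the grip is good. The nuts haven't moved, so I'll lift.

Call:
drive_tool:
  plan: "0 0 0 0 0 -2 255; 0 0 0 0 0 -6 255; 0 0 0 0 0 -12 255; 0 0 0 0 0 -18 255; 0 0 0 0 0 -22 255; 0 0 0 0 0 -24 255; 0 0 0 0 0 -24 255; 0 0 0 0 0 -24 255"

```text
clock: 5.25
ee_pos: [0.5371, 0.187, 0.2302]
tool_rot: [3.14, 0.001, 2.409]
force: [-0.6, 0.9, -1.7]
opening: 0.156
```

Call:
drive_tool:
  plan: "0 0 0 0 0 -24 255; 0 0 0 0 0 -24 255; 0 0 0 0 0 -22 255; 0 0 0 0 0 -20 255; 0 0 0 0 0 -16 255; 0 0 0 0 0 -8 255; 0 0 0 0 0 -2 255; 0 0 0 0 0 0 255"

```text
clock: 6.25
ee_pos: [0.5366, 0.1869, 0.3429]
tool_rot: [-3.14, -0.001, 2.409]
force: [-0.7, -0.7, -3.2]
opening: 0.153
```

```bash
cat >look.py <<'E'
from h import *
import cv2,sys,pickle
t=sys.argv[1]
s=sense();print(s['clock'],s['ee_pos'],np.degrees(s['tool_rot']),s['joint_pos'].round(2),s['opening']*88,s['force'],s['moment'])
c=get_calibration('wrist');w=read_camera('wrist');a=read_camera('scene');b=read_camera('side')
pickle.dump((s,c),open(f'c_{t}.pkl','wb'))
for n,i in zip(('w','s','d'),(w,a,b)): cv2.imwrite(f'pics/{n}_{t}.png',i[:,:,::-1])
f=lambda i,x,y:cv2.resize(i[max(y,0):y+200,x:x+200],(400,400),interpolation=2)
p=proj('scene',s['ee_pos']).astype(int);q=proj('side',s['ee_pos']).astype(int);print(p,q)
m=np.hstack([f(a,p[0]-100,p[1]-60),f(b,q[0]-100,max(q[1]-80,0))])
cv2.imwrite(f'pics/m_{t}.png',m[:,:,::-1])
E
python3 look.py lift
```

```text
6.25 [0.53658923 0.18688443 0.34294297] [-1.79933691e+02 -3.98992884e-02  1.38001975e+02] [ 0.29  0.02  1.72 -0.    1.41 -0.55] 13.50797328725384 [-0.66858294 -0.71320982 -3.1687253 ] [-0.00628447  0.03171304 -0.04222033]
[409 159] [278 220]
```

View pics/m_lift.png

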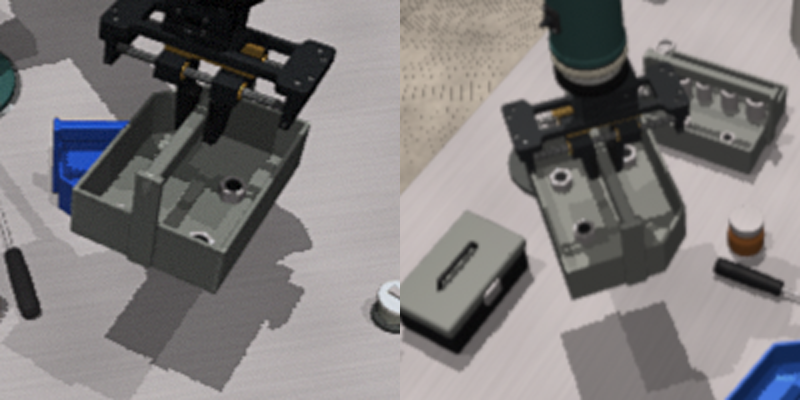

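View pics/w_lift.png

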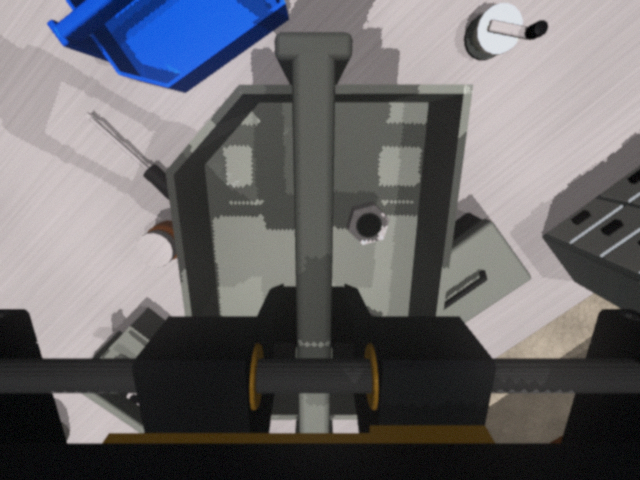

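Lifted level, with all the nuts inside. The cut-off corner shows at the upper left of the wrist view, around (205,120). I'll start tipping slowly.

Call:
drive_tool:
  plan: "-0.4 -0.4 0 0 0 0 255; -0.8 -0.8 0 0 0 0 255; -1 -1 0 0 0 0 255; -1 -1 0 0 0 0 255; -1 -1 0 0 0 0 255; -1 -1 0 0 0 0 255; -1 -1 0 0 0 0 255; -1 -1 0 0 0 0 255"

```text
clock: 7.4
ee_pos: [0.5368, 0.187, 0.3437]
tool_rot: [3.014, 0.126, 2.401]
force: [-0.4, 0.5, -3.5]
opening: 0.158
```

Call:
drive_tool:
  plan: "-1 -1 0 0 0 0 255; -1 -1 0 0 0 0 255; -1 -1 0 0 0 0 255; -1 -1 0 0 0 0 255; -1 -1 0 0 0 0 255; -1 -1 0 0 0 0 255; -0.6 -0.6 0 0 0 0 255; -0.2 -0.2 0 0 0 0 255"

```text
clock: 8.4
ee_pos: [0.5367, 0.187, 0.3437]
tool_rot: [2.892, 0.242, 2.378]
force: [0.6, -0.6, -3.2]
opening: 0.153
```

```bash
python3 look.py t1
```

```text
8.4 [0.53672413 0.1869872  0.34369693] [165.69664459  13.87828121 136.2623228 ] [ 0.35 -0.18  1.94 -0.11  1.06 -0.45] 13.468934789445152 [ 0.60381957 -0.58093989 -3.15781196] [-0.01187749  0.33164049  0.04279595]
[409 158] [278 219]
```

View pics/m_t1.png

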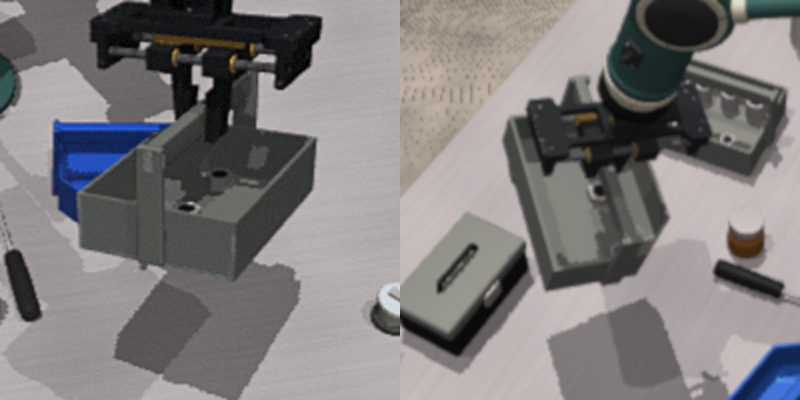

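View pics/w_t1.png

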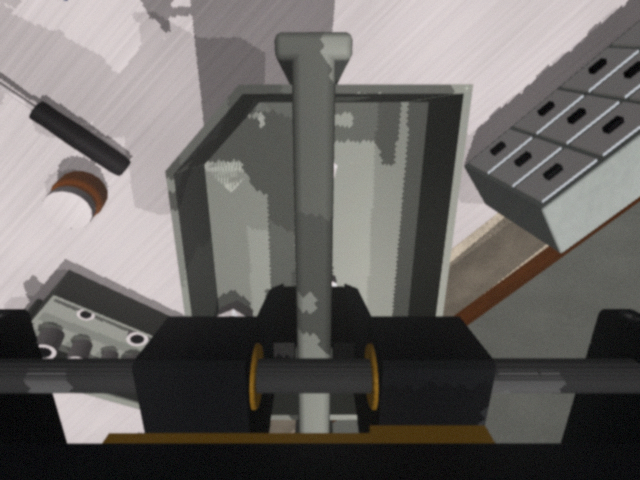

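At 20° there is no visible droop: the tote looks unmoved in the wrist view. The nuts are sliding, with one at (232,312) along the +y wall. I'll tip further.

Call:
drive_tool:
  plan: "-0.4 -0.4 0 0 0 0 255; -0.8 -0.8 0 0 0 0 255; -1 -1 0 0 0 0 255; -1 -1 0 0 0 0 255; -1 -1 0 0 0 0 255; -1 -1 0 0 0 0 255; -1 -1 0 0 0 0 255; -1 -1 0 0 0 0 255"

```text
clock: 9.55
ee_pos: [0.5368, 0.187, 0.3437]
tool_rot: [2.753, 0.362, 2.337]
force: [0.4, -0.0, -1.8]
opening: 0.155
```

Call:
drive_tool:
  plan: "-1 -1 0 0 0 0 255; -1 -1 0 0 0 0 255; -1 -1 0 0 0 0 255; -0.5 -0.5 0 0 0 0 255; -0.2 -0.2 0 0 0 0 255; 0 0 0 0 0 0 255; 0 0 0 0 0 0 255; 0 0 0 0 0 0 255"

```text
clock: 10.55
ee_pos: [0.537, 0.187, 0.3438]
tool_rot: [2.679, 0.42, 2.308]
force: [-0.7, 0.8, -3.1]
opening: 0.156
```

```bash
python3 look.py t2
```

```text
10.55 [0.53704605 0.18696694 0.34382441] [153.47478596  24.06542367 132.24501498] [ 0.41 -0.32  2.12 -0.29  0.78 -0.29] 13.714807258695147 [-0.6951371   0.75319091 -3.11506135] [-0.06441259  0.5299277   0.01318874]
[409 158] [278 219]
```

View pics/m_t2.png

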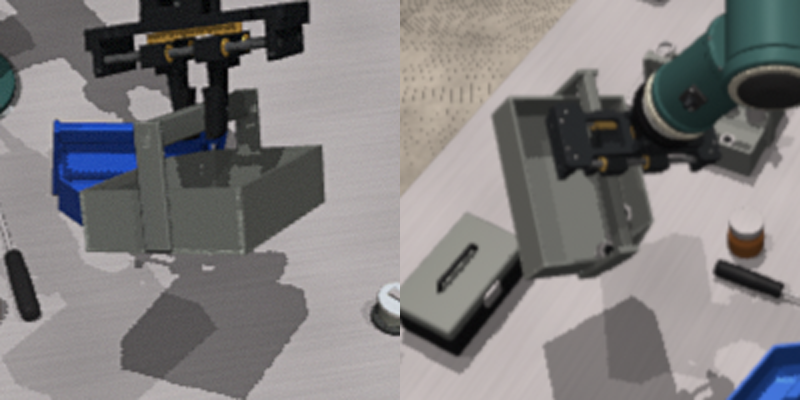

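View pics/w_t2.png

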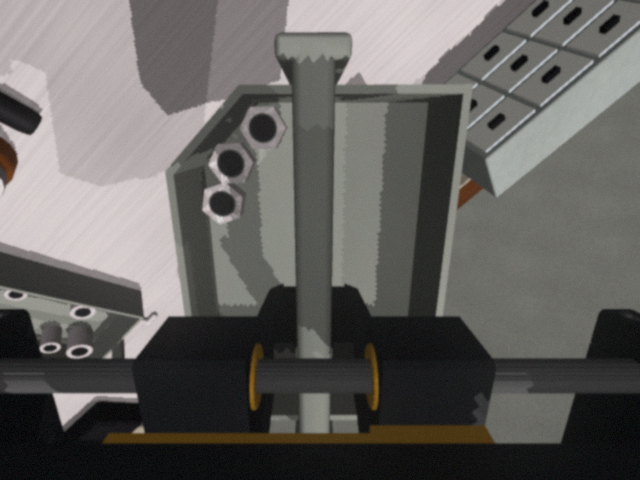

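```bash
python3 - <<'E'
from h import *
import pickle
from scipy.spatial.transform import Rotation as Ro
s,c=pickle.load(open('c_t2.pkl','rb'))
R=Ro.from_euler('xyz',s['tool_rot']).as_matrix();print('tilt',np.degrees(np.arccos(-R[2,2])))
def tote(uv,h):
    o,d=ray('w',uv,c);o=R.T@(o-s['ee_pos']);d=R.T@d
    p=o+d*(.0957-h-o[2])/d[2];return np.round([p[0]*1e3,-p[1]*1e3,h*1e3],1)
for p in [(264,127),(231,161),(222,203)]:print('nut',tote(p,.017))
for p in [(469,87),(168,172),(242,88)]:print('rim',tote(p,.055))
S=R@np.diag([1,-1,-1]);g=S[2,:2];print('downhill dir in tote',np.degrees(np.arctan2(-g[1],-g[0])))
for q in [(60,75,0),(100,35,0)]:
    print('low z',(s['ee_pos']+R@np.array([q[0]/1e3,-q[1]/1e3,.0957]))[2])
E
```

```text
tilt 35.21761123761089
nut [82.1 29.7 17. ]
nut [62.3 50.9 17. ]
nut [36.  58.7 17. ]
rim [ 99.5 -73.5  55. ]
rim [59.9 74.4 55. ]
rim [99.1 34.  55. ]
downhill dir in tote 44.99961592807785
low z 0.2105907745184628
low z 0.21059055584181402
```

Call:
drive_tool:
  plan: "0 0 0 0 0 0 255; 0 0 0 0 0 0 255; 0 0 0 0 0 0 255; 0 0 0 0 0 0 255; 0 0 0 0 0 0 255; 0 0 0 0 0 0 255; 0 0 0 0 0 0 255; 0 0 0 0 0 0 255"

```text
clock: 11.7
ee_pos: [0.5369, 0.187, 0.3437]
tool_rot: [2.679, 0.42, 2.308]
force: [0.2, -0.7, -2.2]
opening: 0.157
```

```bash
python3 look.py t3
```

```text
11.7 [0.5368763  0.18695761 0.34372533] [153.47764403  24.06416416 132.25052739] [ 0.41 -0.32  2.12 -0.29  0.78 -0.29] 13.79811996081742 [ 0.18320357 -0.7231925  -2.19301393] [-0.04087723  0.57246529 -0.01087248]
[409 158] [278 219]
```

View pics/w_t3.png

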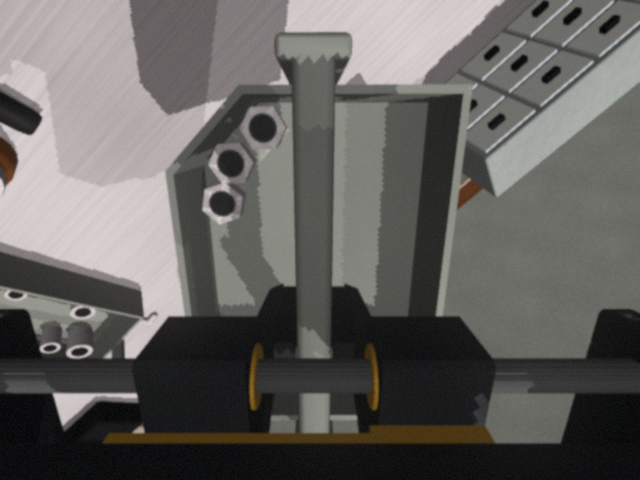

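View pics/s_t3.png

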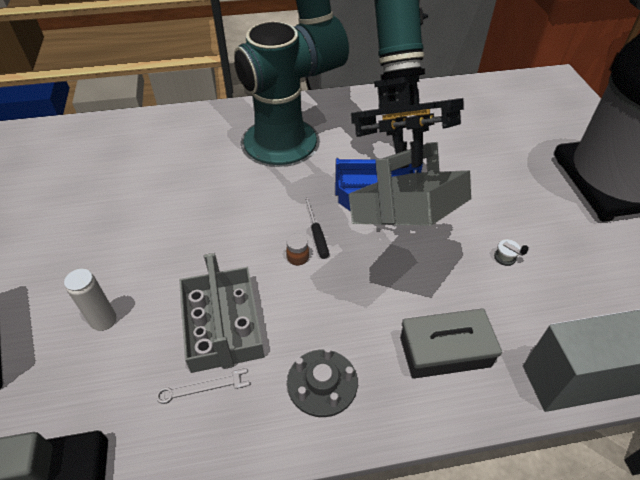

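The nuts are at the same pixels as one second ago: (264,127), (231,161) and (222,203). The bystanders are where they were at the start, so I'm handing the job in.

```bash
python3 -c "from rig import *;print(finish_job())"
```

```text
the job is handed in; nothing more can be done
None
```

I gripped the grey cut-corner tote by the middle of its handle at 25 N and lifted it level. I then tipped it slowly by 35.2° straight towards the cut-off corner (45.0° in the tote's own frame) and handed it in after 11.7 s, still held in the air.

- **Nuts:** all three lie in the corner. Two rest against the cut-off wall, and the third touches them along the adjoining +y wall, about 43 mm from the corner point. They had not moved between two views about a second apart.
- **Tote:** its lowest edge is about 21 cm above the bench. It has not drooped in the grip, as the rim points match the given sizes to about 1.5 mm.
- **Surroundings:** in the last scene picture the bystanders look unmoved by eye.

No check failed or disagreed, apart from a 2 to 7 mm spread between the cameras on the tote's position. I settled that with the wrist view before gripping.

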